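# Slide the offer pointer to the jar's notch

### The arm

A 6-joint arm with a two-finger parallel gripper is mounted at the origin on a cart in front of the work surface, level with it; the furniture and walls round the work are solid. World frame = base frame: x ahead of the robot, y to its left, z up, the work surface at z = 0. Lengths are in m, angles in degrees, forces in N, time in s.
With the tool pointing down it reaches from about 0.25 to 0.725 m from the base axis. Payload 9.7 kg.
Tool frame: the origin (TCP) lies at the very end of the fingers, on their centre line; the grasp point (between the pads) lies 19 mm behind it; z points along the fingers, y is the line along which they close (so a half turn about z gives the same grasp; the last joint's range is limited). The gripper opens to 85 mm and grips with 20 to 120 N. Pads are 22 mm wide; open, the fingers measure 114 mm over their backs; the gripper's body (76 mm by 85 mm) begins 54 mm behind the grasp point. The pads swing forward as they close: fully open they stand 13 mm farther back than shut.
Start: joints at [-69.099, 4.979, 10.078, 95.1, 0, 90], TCP at [0.196, -0.514, 0.231] pointing down, gripper open.
Joint ranges: [-179.16, 179.16], [-48.56, 103.87], [-65.8, 70.77], [-126.05, 130.52], [-82.76, 87.17], [-180, 180]. Speed limits (degrees/s): [127.2, 127.2, 147.25, 180, 180, 180].

### API

Orientations are given as [roll, pitch, yaw] about the fixed x, y, z axes, in that order (R = Rz(yaw) Ry(pitch) Rx(roll)).
In Python, from workcell import bot gives the robot as it stands.
- The arm moves only by the tool arm_command, never from a script. Its argument "series" is a list of rows, each a list of 4 numbers: the shift along the tool's x, y, z in m, then the turn about the tool's z in rad. A call has exactly 5 rows; each row is the pose to reach, as a shift and turn from the pose commanded when the call began, along the tool's axes at that moment; what a row does not reach only later rows make up. A row lasts 1/10 s, in which the tool goes at most 50 mm and 8.59 degrees, less where a joint would pass 70% of its speed; a pose out of reach is approached as far as the arm can. A call with a gripper value outside its range is refused whole. "hand" is the finger opening in m, from 0 to 0.0854, set as the call begins (left out, the last holds). The fingers move at their own pace and stop on an object; "grip_force" is the grip in N (left out, the last holds). Time passes only in rows, so rows that repeat a pose let the fingers close, or fill a call up. It gives the time, the measured TCP pose, the force, the opening and the grip force at its end, in the units of the state.
- bot.get_obs(): the state, without advancing time (a new reading comes with each control period).
- bot.camera(name): name is "side" or "top" or "wrist"; returns a dict with "color" (420x560x3 uint8, blue, green, red), "camera_matrix" (3x3 intrinsics, pixels), "xyz" and "orientation" of the camera in the world; the wrist camera has in their place "T_tool_cam" (4x4, takes a point from camera to tool coordinates, whose origin is the TCP and whose axes are the flange's). Camera axes: x right, y up, looking along -z (the intrinsics and any distortion apply to the point x, -y, -z); pixel columns grow to the right and rows downward; lengths in m; the calibration is good to about 2 mm. A picture is of the moment at which its call begins: read the wrist's pose just before it. There is no depth.
- bot.job_done(): hands the job in; it is judged then, once.
Trained networks look in the newest picture that a camera, given by its name, has taken for a name from the list of things; names that differ only in an ending like _2 or _b are one class to them, and where a whole thing is asked for, a point or a joint stands for the part that bears it (a point fixed in the world has none). Each returns a list of dicts, best first, with "confidence" (0 to 1); they miss things now and then, are a little off and sometimes report something else, mostly with a low value. They report only what shows in the picture. A call takes as long as a camera call. They do not tell look-alikes from the thing itself.
- bot.find_in(camera, target): "location" ([column, row] in pixels, amid what is visible of it).
- bot.mark_of(camera, target): "location" ([column, row] in pixels: a listed point, or the origin of a listed thing).
The state is a dict: "time": time; "q": joint angles; "qd": joint speeds; "joint_efforts": joint torques, N m; "ee_pos": TCP position; "tcp_rot": TCP orientation; "wrist_force": force on the tool from outside, world axes, zero at the start; "torque": the same for the moment, N m; "opening": finger opening in m; "grasp_force": force on a finger pad.
Only numpy, scipy, OpenCV 4.12 (cv2) and the standard library are available. Lean on these libraries where they do the work, as an engineer would, in place of code of your own. Each camera call takes 0.05 s, during which the arm holds its last target. There are 200 camera calls.

### The job

The jar that stands behind the offer rail is today's offer: push the pointer along the rail with your fingertips, from the side of its post, until its sprung pin drops into the notch in front of that jar, and leave it clicked in there. Only push: do not pinch or hold the post, and do not move the goods behind the rail or the compass in front of it.

Things in the scene. Friction and masses are not known exactly. Their poses are not given: they have to be found in the camera images.
- offer_rail: Fixed rail, 62 (x) x 300 (y) x 40 mm: wooden foot, steel notched bar at x = -16 mm (top 30 mm high), plain guide bar at x = +12 mm, end plates. Origin: centre of its underside, on the table. x points to the goods behind it, y along the rail to the robot's left, z up. Three notches, 14 mm wide, at y = -80, 0, +80 mm; one of the three goods stands behind each.
- pointer (a joint): Sliding pointer: position in m along the rail's y, 0 at the middle notch, end stops at -0.115 and +0.115; notches at -0.08, 0, +0.08. Starts between two notches; cannot come off. Slides with 1 to 2 N; the force dips to almost none as the pin drops in; pushing on out of a notch takes about 8 N. Within about 5 mm of a notch's centre the spring pulls it to the centre if nothing is in the way.
- pointer_post (a point): On the axis of the pointer's aluminium post, 90 mm above the table. Post 20 x 20 mm, 48 to 110 mm above the table, at x = +12 mm of the rail: push the faces that look along the rail's y. Brass arrow, 14 to 20 mm wide, 110 to 116 mm high, from the post to x = +45 mm. Saddle under the post: 40 mm along y, 49 mm high. Pin in front at x = -16 mm, up to 70 mm high.
- pin (a joint): Height in m of the brass sprung pin of the pointer: about 0 while its ball rides on the bar's top, about -0.0035 when it has dropped into a notch.
- pin_top (a point): Top of the small brass knob on the pin, in front of the post: 69 mm above the table while riding, 3.5 mm lower when dropped in.
- notch0 (a point): Where the point pointer_post is when the pin sits in the notch at y = -80 mm of the rail (90 mm above the table, same x in the rail's frame as the post).
- notch1 (a point): Where the point pointer_post is when the pin sits in the notch at y = 0 mm of the rail (90 mm above the table, same x in the rail's frame as the post).
- notch2 (a point): Where the point pointer_post is when the pin sits in the notch at y = 80 mm of the rail (90 mm above the table, same x in the rail's frame as the post).
- jar: The offer: round glass jar with a grey screw lid, 69 mm across, 108 mm tall, loose, standing on the table behind one of the three notches, 75 mm behind the rail's middle line, within about 10 mm of straight behind its notch. Origin: centre of its underside.
- carton: White soap carton, 56 x 56 x 60 mm, loose, behind another notch. Origin: centre of its underside.
- chest_box: Small carved wooden box with a lid, 63 x 57 x 46 mm, loose, behind the remaining notch. Origin: centre of its underside.
- compass: Closed round brass pocket compass, 60 x 54 x 16 mm, loose, lying on the table in front of the rail. Origin: centre of its underside.
There are look-alikes about, which are no part of the job. There is more than one size of the compass; the one meant has the size given above.

How it is judged:
By the outcome, as a careful person would: the job done as asked, in the order asked, and still so for the second after the job is handed in, with the robot touching nothing.
It also fails if it takes over 40 s, if anything falls off the work surface, if the arm or the gripper's body presses on something with over 40 N, if the wrist force passes 120 N, or if a joint passes its speed limit or range.

## Working session

There is one attempt and no reset: what is moved stays moved. The work goes in short steps, Python scripts to look and compute and a tool call to move; the robot and the scene stay as the last step left them, time stands still between calls to the robot, and variables do not carry over. Pictures are saved under pics/ and viewed, at most 10 in all, crops included, and the job is handed in when it is done.

Besides the shell and the picture viewer there is one more tool, called after "Emit:" as name([rows], argument=value, ...), one row to a line, values as JSON. arm_command: Moves the arm, as the interface text tells. Its arguments: {"type":"object","properties":{"series":{"type":"array"},"hand":{"type":"number"},"grip_force":{"type":"number"}},"required":["series"]}

```bash
mkdir -p pics; cat > h.py <<'E'
import numpy as np, cv2
from scipy.spatial.transform import Rotation as R
from workcell import bot
def cam(n):
    o=bot.get_obs(); c=bot.camera(n)
    K=np.array(c["camera_matrix"])
    if n=="wrist":
        T=np.eye(4);T[:3,:3]=R.from_euler('xyz',o["tcp_rot"],degrees=True).as_matrix();T[:3,3]=o["ee_pos"]
        T=T@np.array(c["T_tool_cam"])
    else:
        T=np.eye(4);T[:3,3]=c["xyz"]
        r=np.array(c["orientation"]);T[:3,:3]=r if r.shape==(3,3) else R.from_euler('xyz',r,degrees=True).as_matrix()
    return c,K,T
def at_z(K,T,px,z):
    d=np.linalg.inv(K)@[px[0],px[1],1]; d=T[:3,:3]@[d[0],-d[1],-d[2]]
    return T[:3,3]+d*(z-T[2,3])/d[2]
def proj(K,T,P):
    p=T[:3,:3].T@(np.array(P)-T[:3,3]); p=K@[p[0],-p[1],-p[2]]; return p[:2]/p[2]
E
python3 - <<'E'
from h import *
o=bot.get_obs();print(o)
Z=dict(offer_rail=0,pointer_post=.09,pin_top=.069,notch0=.09,notch1=.09,notch2=.09,jar=0,carton=0,chest_box=0,compass=0)
ims=[]
for n in("top","side"):
    c,K,T=cam(n); print(n,T[:3,3].round(3),{k:np.array(v).shape for k,v in c.items()}); ims.append(c["color"])
    cv2.imwrite(f"pics/{n}0.png",c["color"])
    for t,z in Z.items():
        for d in bot.mark_of(n,t)[:3]:
            if d["confidence"]>.2: print(t,np.round(d["confidence"],2),np.round(d["location"]),at_z(K,T,d["location"],z).round(3))
E
```

```text
{'time': 0.0, 'q': array([-6.90965449e+01,  5.00872850e+00,  1.00338876e+01,  9.50997119e+01,
       -3.23963408e-04,  8.99990485e+01]), 'qd': array([ 0.06027883,  0.07402748, -0.00524108,  0.0430891 , -0.16816129,
       -0.01426496]), 'joint_efforts': array([-8.20456426e-04, -5.20386279e+01,  4.64807868e+01,  1.61618058e-02,
       -8.87599822e-05,  2.29005610e-05]), 'ee_pos': array([ 0.19615084, -0.51357987,  0.23060075]), 'tcp_rot': array([-1.79925447e+02,  3.22725035e-04,  2.09044070e+01]), 'wrist_force': array([ 0.51346996, -0.4705993 , -0.11902495]), 'torque': array([-0.02686113, -0.01147974,  0.02744594]), 'grasp_force': 0.0, 'opening': 0.08501146157262734}
top [ 0.464 -0.22   0.923] {'color': (420, 560, 3), 'camera_matrix': (3, 3), 'xyz': (3,), 'orientation': (3,)}
offer_rail 0.87 [318. 199.] [ 0.493 -0.283  0.   ]
pointer_post 0.69 [341. 197.] [ 0.492 -0.32   0.09 ]
pin_top 0.44 [340. 208.] [ 0.471 -0.32   0.069]
notch0 0.85 [366. 200.] [ 0.485 -0.368  0.09 ]
notch0 0.73 [320. 192.] [ 0.503 -0.282  0.09 ]
notch0 0.61 [280. 184.] [ 0.52  -0.207  0.09 ]
notch1 0.85 [366. 200.
[... 805 characters left out ...]
notch0 0.93 [282. 185.] [ 0.501 -0.29   0.09 ]
notch0 0.89 [271. 206.] [ 0.519 -0.203  0.09 ]
notch0 0.85 [291. 170.] [ 0.483 -0.359  0.09 ]
notch1 0.93 [282. 185.] [ 0.501 -0.29   0.09 ]
notch1 0.89 [271. 206.] [ 0.519 -0.203  0.09 ]
notch1 0.85 [291. 170.] [ 0.483 -0.359  0.09 ]
notch2 0.93 [282. 185.] [ 0.501 -0.29   0.09 ]
notch2 0.89 [271. 206.] [ 0.519 -0.203  0.09 ]
notch2 0.85 [291. 170.] [ 0.483 -0.359  0.09 ]
jar 0.71 [256. 210.] [ 0.566 -0.301  0.   ]
jar 0.23 [308. 229.] [ 0.433 -0.237  0.   ]
carton 0.96 [249. 229.] [ 0.574 -0.227  0.   ]
chest_box 0.56 [269. 191.] [ 0.539 -0.388  0.   ]
compass 0.77 [309. 229.] [ 0.43 -0.24  0.  ]
compass 0.77 [324. 280.] [ 0.399 -0.078  0.   ]
```

View pics/top0.png

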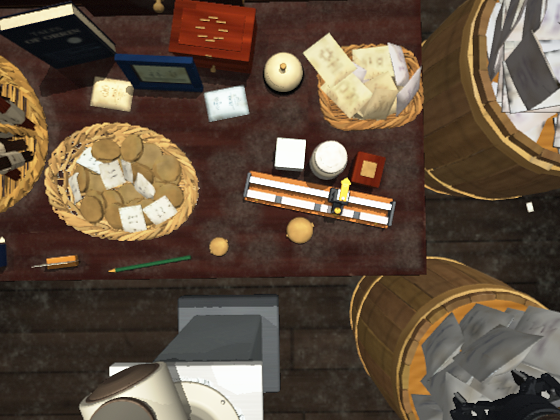

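View pics/side0.png

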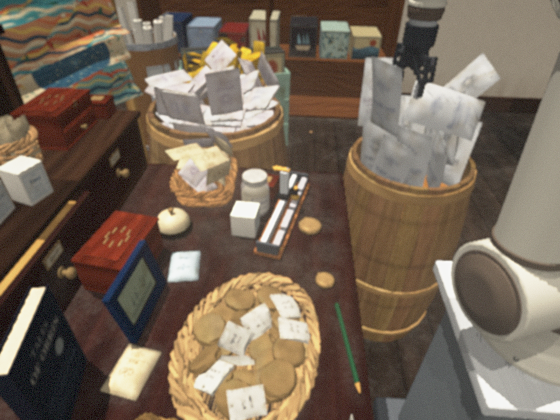

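The top view shows the rail from (245,185) to (393,215). Behind it, left to right, are the white carton (290,153), the glass jar (329,160) and the red box (368,170). The pointer is at (341,197), between the right and middle notches.

- **Jar:** possible mix-ups are the apple-like knob lid (283,72) and the carton (290,153). The jar is the one at (329,160), which is rail y ≈ -3 mm, so the middle notch.
- **Compass:** the one meant is at (299,232). The smaller look-alike is at (219,246).

I'll check this choice in one close crop.

```bash
python3 -c "
import cv2
a=cv2.imread('pics/top0.png')[130:260,230:410];b=cv2.imread('pics/side0.png')[155:265,220:340]
cv2.imwrite('pics/crop1.png',cv2.hconcat([cv2.resize(a,(480,347)),cv2.resize(b,(300,347))]))"
```

```text
(no output)
```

View pics/crop1.png

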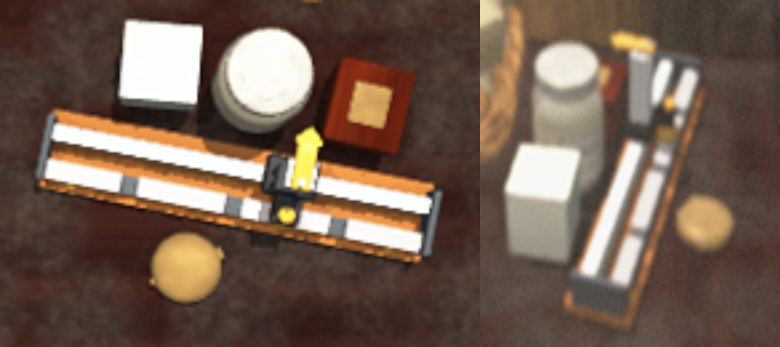

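The crop shows the screw-lid jar behind the middle notch (crop 233,205). The pointer pin (287,213) lies about 35 mm to its right, so I push to the left from the right side.

Emit:
arm_command([
  [0.02, 0, -0.04, 0],
  [0.06, -0.005, -0.04, 0],
  [0.11, -0.012, -0.04, 0],
  [0.16, -0.018, -0.04, 0],
  [0.2, -0.023, -0.04, 0],
], hand=0, grip_force=20)

```text
time: 1.6
ee_pos: [0.3767, -0.4196, 0.2714]
tcp_rot: [180.0, -0.0, 20.9]
wrist_force: [-1.1, -0.1, -0.0]
opening: 0.0122
grasp_force: 0.0
```

Emit:
arm_command([
  [0.045, -0.005, 0, 0.145],
  [0.09, -0.01, 0.01, 0.29],
  [0.123, -0.014, 0.03, 0.435],
  [0.123, -0.014, 0.05, 0.585],
  [0.123, -0.014, 0.05, 0.585],
])

```text
time: 2.1
ee_pos: [0.4848, -0.3627, 0.2181]
tcp_rot: [-179.9, 0.3, -12.6]
wrist_force: [-1.2, -0.5, -0.3]
opening: 0.0004
grasp_force: 0.0
```

```bash
cat > m.py <<'E'
from h import *
import sys
def look(cams=("top","side","wrist"),save=None):
    o=bot.get_obs();print(o["time"],o["ee_pos"].round(4),o["tcp_rot"].round(1),o["wrist_force"].round(1),o["opening"])
    x=R.from_euler('z',-12.6,degrees=True).as_matrix()
    N1=np.array([.5015,-.286,.09])
    print("tcp rail-rel to notch1",(x.T@(o["ee_pos"]-N1)).round(4))
    for n in cams:
        c,K,T=cam(n)
        if save: cv2.imwrite(f"pics/{n}_{save}.png",c["color"])
        for t,z in dict(pointer_post=.09,pin_top=.069,notch1=.09).items():
            for d in bot.mark_of(n,t)[:3 if t=="notch1" else 1]:
                p=at_z(K,T,d["location"],z); print(n,t,round(d["confidence"],2),np.round(d["location"]),p.round(4),"rail",(x.T@(p-N1)).round(4))
if __name__=="__main__": look(save=sys.argv[1])
E
python3 m.py a
```

```text
2.1 [ 0.4848 -0.3627  0.2181] [-179.9    0.3  -12.6] [-1.2 -0.5 -0.3] 0.0004072118727532957
tcp rail-rel to notch1 [ 0.0004 -0.0785  0.1281]
top pointer_post 0.83 [341. 198.] [ 0.4905 -0.321   0.09  ] rail [-0.0031 -0.0365 -0.    ]
top pin_top 0.5 [339. 210.] [ 0.4692 -0.3193  0.069 ] rail [-0.0243 -0.0395 -0.021 ]
top notch1 0.87 [363. 204.] [ 0.4789 -0.362   0.09  ] rail [-0.0054 -0.0791 -0.    ]
top notch1 0.76 [323. 191.] [ 0.5048 -0.2874  0.09  ] rail [ 0.0035 -0.0006 -0.    ]
top notch1 0.71 [282. 184.] [ 0.5197 -0.2111  0.09  ] rail [ 0.0014  0.0771 -0.    ]
side pointer_post 0.62 [283. 181.] [ 0.4985 -0.3063  0.09  ] rail [ 0.0015 -0.0205 -0.    ]
side pin_top 0.47 [294. 185.] [ 0.472  -0.3212  0.069 ] rail [-0.0211 -0.0408 -0.021 ]
side notch1 0.91 [286. 172.] [ 0.4924 -0.3446  0.09  ] rail [ 0.0039 -0.0592 -0.    ]
side notch1 0.79 [272. 207.] [ 0.517  -0.2014  0.09  ] rail [-0.0033  0.0859 -0.    ]
wrist pointer_post 0.76 [222. 198.] [ 0.4965 -0.3194  0.09  ] rail [ 0.0024 -0.0337  0.    ]
wrist pin_top 0.71 [227. 228.] [ 0.4663 -0.3131  0.069 ] rail [-0.0284 -0.0341 -0.021 ]
wrist notch1 0.91 [ 74. 200.] [ 0.52   -0.2082  0.09  ] rail [0.0011 0.08   0.    ]
wrist notch1 0.84 [177. 202.] [ 0.5011 -0.2849  0.09  ] rail [-0.0006  0.001   0.    ]
wrist notch1 0.62 [278. 202.] [ 0.4839 -0.3612  0.09  ] rail [-0.0008 -0.0772  0.    ]
```

View pics/wrist_a.png

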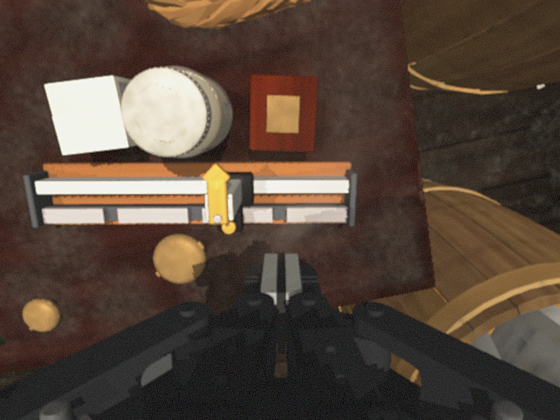

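The wrist view shows the pointer (222,198) left of the shut fingers (280,275), with the jar behind the middle notch (177,202). The pointer is at about -34 mm and the TCP at -78 mm. I'll descend and close the gap.

Emit:
arm_command([
  [0, 0, 0.035, 0],
  [0, 0, 0.07, 0],
  [0, 0, 0.1, 0],
  [0, 0, 0.125, 0],
  [0, 0, 0.135, 0],
])

```text
time: 3.2
ee_pos: [0.4837, -0.3632, 0.0835]
tcp_rot: [-179.9, 0.2, -12.6]
wrist_force: [0.0, 0.5, -0.1]
opening: -0.0001
grasp_force: 0.0
```

Emit:
arm_command([
  [0, -0.003, 0, 0],
  [0, -0.006, 0, 0],
  [0, -0.009, 0, 0],
  [0, -0.012, 0, 0],
  [0, -0.012, 0, 0],
])

```text
time: 3.7
ee_pos: [0.4879, -0.3521, 0.0872]
tcp_rot: [180.0, -0.1, -12.6]
wrist_force: [-0.0, 0.3, 0.2]
opening: -0.0003
grasp_force: 0.0
```

```bash
python3 m.py b
```

```text
3.7 [ 0.4879 -0.3521  0.0872] [ 1.80e+02 -1.00e-01 -1.26e+01] [-0.   0.3  0.2] -0.00030934622580576265
tcp rail-rel to notch1 [ 0.0011 -0.0675 -0.0028]
top pointer_post 0.8 [341. 197.] [ 0.4916 -0.3212  0.09  ] rail [-0.0019 -0.0365 -0.    ]
top pin_top 0.5 [341. 212.] [ 0.4647 -0.3217  0.069 ] rail [-0.0281 -0.0428 -0.021 ]
top notch1 0.97 [280. 185.] [ 0.517  -0.2062  0.09  ] rail [-0.0023  0.0813 -0.    ]
top notch1 0.61 [321. 192.] [ 0.5015 -0.2827  0.09  ] rail [-0.0007  0.0033 -0.    ]
side pointer_post 0.97 [285. 179.] [ 0.4938 -0.3142  0.09  ] rail [-0.0014 -0.0292 -0.    ]
side pin_top 0.55 [296. 186.] [ 0.4676 -0.3199  0.069 ] rail [-0.0257 -0.0405 -0.021 ]
side notch1 0.97 [281. 187.] [ 0.5026 -0.2783  0.09  ] rail [-0.0006  0.0078 -0.    ]
side notch1 0.86 [270. 209.] [ 0.5212 -0.1932  0.09  ] rail [-0.001   0.0949 -0.    ]
side notch1 0.65 [288. 172.] [ 0.488  -0.3464  0.09  ] rail [-0.     -0.0619 -0.    ]
wrist pointer_post 0.78 [202. 279.] [ 0.4937 -0.3191  0.09  ] rail [-0.0004 -0.034  -0.    ]
wrist pin_top 0.38 [215. 312.] [ 0.4664 -0.3135  0.069 ] rail [-0.0282 -0.0345 -0.021 ]
wrist notch1 0.95 [310. 278.] [ 0.4842 -0.363   0.09  ] rail [-0.0001 -0.0789  0.    ]
wrist notch1 0.63 [110. 278.] [ 0.5023 -0.2822  0.09  ] rail [-0.      0.0039  0.    ]
```

View pics/wrist_b.png

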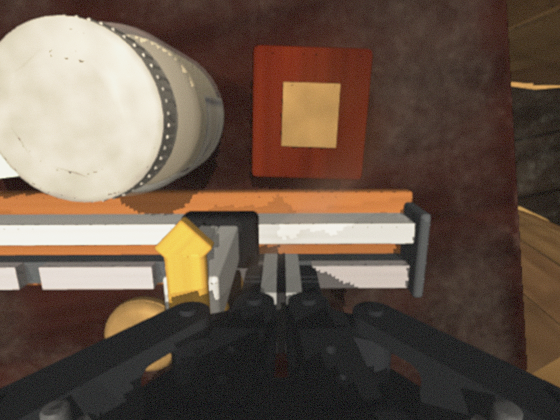

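The fingers (280,275) are level with the post (215,265), and the gap is clear. I'll advance 20 mm, which is still well short of the notch.

Emit:
arm_command([
  [0, -0.004, 0, 0],
  [0, -0.008, 0, 0],
  [0, -0.012, 0, 0],
  [0, -0.016, 0, 0],
  [0, -0.02, 0, 0],
])

```text
time: 4.8
ee_pos: [0.4917, -0.3325, 0.0863]
tcp_rot: [180.0, 0.0, -12.6]
wrist_force: [-0.8, -2.2, -1.3]
opening: 0.0
grasp_force: 1.0
```

```bash
python3 m.py c | grep -v "notch1 0"
```

```text
4.8 [ 0.4917 -0.3325  0.0863] [180.    0.  -12.6] [-0.8 -2.2 -1.3] 3.5734380455276814e-06
tcp rail-rel to notch1 [ 0.0006 -0.0475 -0.0037]
top pointer_post 0.45 [338. 195.] [ 0.4966 -0.3155  0.09  ] rail [ 0.0017 -0.0299 -0.    ]
side pointer_post 0.64 [287. 185.] [ 0.4888 -0.2904  0.09  ] rail [-0.0114 -0.0071 -0.    ]
side pin_top 0.59 [296. 189.] [ 0.4659 -0.3057  0.069 ] rail [-0.0304 -0.027  -0.021 ]
wrist pointer_post 0.69 [222. 280.] [ 0.4959 -0.3078  0.09  ] rail [-0.0007 -0.0225  0.    ]
```

View pics/wrist_c.png

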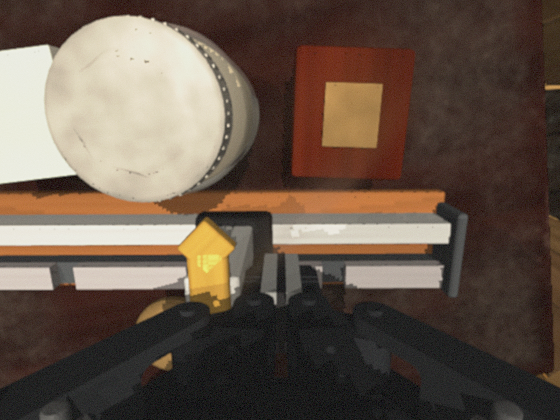

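I have contact (about 2 N), and the pointer is at about -23 mm. I'll push 14 mm, then look.

Emit:
arm_command([
  [0, -0.003, 0, 0],
  [0, -0.006, 0, 0],
  [0, -0.009, 0, 0],
  [0, -0.012, 0, 0],
  [0, -0.014, 0, 0],
])

```text
time: 5.9
ee_pos: [0.4948, -0.3188, 0.0863]
tcp_rot: [-180.0, 0.0, -12.6]
wrist_force: [-0.5, -1.6, -0.7]
opening: 0.0
grasp_force: 0.9
```

```bash
python3 m.py d
```

```text
5.9 [ 0.4948 -0.3188  0.0863] [-180.     0.   -12.6] [-0.5 -1.6 -0.7] 3.1007393705044135e-05
tcp rail-rel to notch1 [ 0.0007 -0.0334 -0.0037]
top notch1 0.82 [276. 183.] [ 0.5211 -0.1997  0.09  ] rail [ 0.0003  0.0885 -0.    ]
top notch1 0.61 [321. 192.] [ 0.5021 -0.2836  0.09  ] rail [ 0.      0.0025 -0.    ]
side pointer_post 0.58 [282. 185.] [ 0.5006 -0.2898  0.09  ] rail [-0.     -0.0039 -0.    ]
side pin_top 0.37 [292. 194.] [ 0.4744 -0.284   0.069 ] rail [-0.0269 -0.0039 -0.021 ]
side notch1 0.86 [283. 188.] [ 0.4975 -0.2759  0.09  ] rail [-0.0061  0.009  -0.    ]
side notch1 0.86 [269. 208.] [ 0.5236 -0.1983  0.09  ] rail [ 0.0024  0.0904 -0.    ]
side notch1 0.62 [287. 170.] [ 0.492  -0.3563  0.09  ] rail [ 0.006  -0.0707 -0.    ]
wrist pointer_post 0.85 [222. 278.] [ 0.4999 -0.2944  0.09  ] rail [ 0.0002 -0.0085  0.    ]
wrist notch1 0.87 [392. 280.] [ 0.4834 -0.3632  0.09  ] rail [-0.0009 -0.0793  0.    ]
wrist notch1 0.85 [  3. 277.] [ 0.52   -0.2057  0.09  ] rail [0.0006 0.0824 0.    ]
wrist notch1 0.8 [194. 276.] [ 0.503  -0.2829  0.09  ] rail [0.0008 0.0033 0.    ]
```

Emit:
arm_command([
  [0, -0.001, 0, 0],
  [0, -0.002, 0, 0],
  [0, -0.003, 0, 0],
  [0, -0.004, 0, 0],
  [0, -0.005, 0, 0],
])

```text
time: 7.0
ee_pos: [0.496, -0.3141, 0.0863]
tcp_rot: [-180.0, -0.0, -12.6]
wrist_force: [0.2, 0.2, 0.3]
opening: 0.0002
grasp_force: 0.2
```

Emit:
arm_command([
  [0, -0.001, 0, 0],
  [0, -0.001, 0, 0],
  [0, -0.002, 0, 0],
  [0, -0.002, 0, 0],
  [0, -0.002, 0, 0],
])

```text
time: 7.5
ee_pos: [0.4964, -0.3123, 0.0863]
tcp_rot: [-180.0, -0.0, -12.6]
wrist_force: [0.1, -0.1, -0.5]
opening: 0.0001
grasp_force: 0.0
```

```bash
python3 m.py e | grep -v "^top"
```

```text
7.5 [ 0.4964 -0.3123  0.0863] [-180.    -0.   -12.6] [ 0.1 -0.1 -0.5] 8.16134638653954e-05
tcp rail-rel to notch1 [ 0.0007 -0.0268 -0.0037]
side pointer_post 0.62 [280. 187.] [ 0.5033 -0.279   0.09  ] rail [ 0.0003  0.0072 -0.    ]
side pin_top 0.39 [291. 194.] [ 0.4784 -0.2824  0.069 ] rail [-0.0233 -0.0015 -0.021 ]
side notch1 0.92 [281. 182.] [ 0.504  -0.3014  0.09  ] rail [ 0.0058 -0.0145 -0.    ]
side notch1 0.77 [271. 207.] [ 0.5198 -0.1997  0.09  ] rail [-0.001   0.0882 -0.    ]
side notch1 0.57 [289. 170.] [ 0.4869 -0.3554  0.09  ] rail [ 0.0009 -0.0709 -0.    ]
wrist pointer_post 0.79 [211. 279.] [ 0.5016 -0.2829  0.09  ] rail [-0.0005  0.003   0.    ]
wrist notch1 0.97 [407. 281.] [ 0.4829 -0.3624  0.09  ] rail [-0.0015 -0.0786  0.    ]
wrist notch1 0.82 [214. 277.] [ 0.5024 -0.2844  0.09  ] rail [0.0006 0.0018 0.    ]
```

The force dropped to zero and the pointer jumped ahead of the fingers to the notch. I'll retract and check.

Emit:
arm_command([
  [0, 0.005, 0, 0],
  [0, 0.01, 0, 0],
  [0, 0.02, 0, 0],
  [0, 0.03, -0.02, 0],
  [0, 0.04, -0.06, 0],
])

```text
time: 8.6
ee_pos: [0.486, -0.3515, 0.1438]
tcp_rot: [-179.9, 0.3, -12.6]
wrist_force: [0.7, -1.2, -0.1]
opening: -0.0002
grasp_force: 0.0
```

Emit:
arm_command([
  [0, 0, -0.03, 0],
  [0, 0, -0.06, 0],
  [0, 0, -0.075, 0],
  [0, 0, -0.075, 0],
  [0, 0, -0.075, 0],
])

```text
time: 9.1
ee_pos: [0.4875, -0.3518, 0.2205]
tcp_rot: [-180.0, 0.0, -12.6]
wrist_force: [0.6, 0.9, -0.8]
opening: 0.0001
grasp_force: 0.0
```

```bash
python3 m.py f; python3 - <<'E'
from h import *
for n in("top","wrist"):
    c,K,T=cam(n)
    for t in("jar","carton","chest_box","compass"):
        d=bot.mark_of(n,t)[:1]
        if d: print(n,t,at_z(K,T,d[0]["location"],0).round(3))
E
```

```text
9.1 [ 0.4875 -0.3518  0.2205] [-180.     0.   -12.6] [ 0.6  0.9 -0.8] 5.1386730040274956e-05
tcp rail-rel to notch1 [ 0.0007 -0.0673  0.1305]
top pointer_post 0.73 [321. 192.] [ 0.503  -0.2834  0.09  ] rail [ 0.0009  0.0028 -0.    ]
top pin_top 0.61 [321. 206.] [ 0.4761 -0.2837  0.069 ] rail [-0.0253 -0.0033 -0.021 ]
top notch1 0.96 [280. 183.] [ 0.5209 -0.2063  0.09  ] rail [ 0.0016  0.0821 -0.    ]
top notch1 0.85 [322. 189.] [ 0.5073 -0.2846  0.09  ] rail [ 0.0054  0.0026 -0.    ]
top notch1 0.73 [366. 199.] [ 0.4871 -0.3669  0.09  ] rail [ 0.0036 -0.0821 -0.    ]
side pointer_post 0.96 [277. 186.] [ 0.5114 -0.2829  0.09  ] rail [ 0.0089  0.0052 -0.    ]
side pin_top 0.5 [292. 196.] [ 0.4741 -0.2758  0.069 ] rail [-0.029  0.004 -0.021]
side notch1 0.82 [283. 186.] [ 0.4973 -0.2846  0.09  ] rail [-0.0044  0.0004 -0.    ]
side notch1 0.59 [270. 207.] [ 0.5222 -0.1995  0.09  ] rail [ 0.0013  0.0889 -0.    ]
side notch1 0.55 [288. 170.] [ 0.4876 -0.3544  0.09  ] rail [ 0.0014 -0.0698 -0.    ]
wrist pointer_post 0.67 [195. 202.] [ 0.5012 -0.2859  0.09  ] rail [-0.0003  0.     -0.    ]
wrist pin_top 0.64 [200. 227.] [ 0.4755 -0.2781  0.069 ] rail [-0.0271  0.002  -0.021 ]
wrist notch1 0.67 [194. 198.] [ 0.5039 -0.2857  0.09  ] rail [ 0.0023  0.0008 -0.    ]
wrist notch1 0.64 [296. 202.] [ 0.4839 -0.3616  0.09  ] rail [-0.0007 -0.0777 -0.    ]
top jar [ 0.566 -0.302  0.   ]
top carton [ 0.58  -0.225  0.   ]
top chest_box [ 0.549 -0.38   0.   ]
top compass [ 0.424 -0.245  0.   ]
wrist jar [ 0.566 -0.3    0.   ]
wrist carton [ 0.58  -0.224  0.   ]
wrist chest_box [ 0.549 -0.382  0.   ]
wrist compass [ 0.429 -0.241  0.   ]
```

View pics/wrist_f.png

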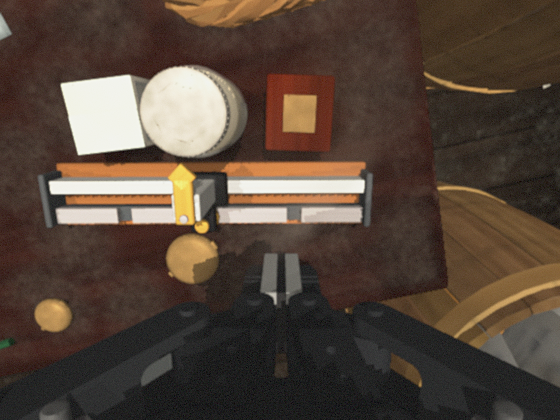

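The wrist view shows the pointer (195,202) at the middle notch, within 1 mm of it, in front of the jar (190,110). The goods and compass have not moved, and the fingers are clear. I'll hand it in.

```bash
python3 -c "
from workcell import bot
print(bot.job_done())"
```

```text
the job is handed in; nothing more can be done
None
```

I pushed the pointer into the middle notch, in front of the jar, and handed the job in at about 9 s. The push force fell to zero as it clicked in, the last wrist view put it within 1 mm of the notch, and the goods and compass had not visibly moved. I did not measure the pin's 3.5 mm drop directly, and the hand-in returned no verdict.

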